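# Load the insulating sheet and the heat sink into the assembly nest

### The job

In the blue assembly nest lay the yellow-green insulating sheet flat on the copper plate, then seat the long black heat sink on top of it, its base fully home in the pocket. The nest has been locked somewhere along its slide, so feel or look for where it really is; lower the parts in rather than dropping them, and leave the short heat sink where it lies.

Things in the scene. Friction and masses are not known exactly. Their poses are not given: they have to be found in the camera images.
- jig: Fixed aluminium base plate, 240 (x) x 150 (y) x 10 mm, on the bench; origin: centre of its underside, z up. A blue nest block stands on it, 150 (x) x 110 (y) x 23 mm high, square to it and centred on its y = 0. The nest is not reported: it is locked rigidly with its centre anywhere from -10 to +10 mm along the base's x from the base's origin; find it by touch or sight.
- slide_mark (a point): Centre of the base plate's top face, 10 mm up. The nest's flat upright end faces lie 75 mm to either side of the nest's centre along x; beyond them the base is bare for 35 mm or more. Each long wall of the nest (22 mm thick) has a finger gap, x from -22 to +22 mm of the nest's centre, cut right through it down to the base plate.
- rim_mark (a point): Point above the base plate's centre at the height of the nest's rim, 33 mm above the bench. The pocket, at the nest's centre, is a 102.5 (x) x 66.5 (y) mm rectangle, open at the top, with upright walls and square edges. A copper plate 100 x 50 x 10 mm is fixed in its bottom, its top 13 mm below the rim (20 mm above the bench).
- sheet: Loose rigid yellow-green insulating sheet, 98 (x) x 60 (y) x 5 mm, 60 g; origin: centre of its underside. It starts on a wooden riser fixed to the bench, 90 x 40 x 20 mm high, same centre and direction, overhanging it by 10 mm along each long edge. Home: underside 20 mm above the bench, long side along the nest's x.
- heatsink: Loose black heat sink, the long one: base 100 (x) x 64 (y) x 8 mm, five fins along x, 4 mm thick, up to 40 mm above the underside, 44 mm over the outer fins in y (grip across them). About 0.32 kg; origin: centre of its underside; starts flat on the bench. Home on the sheet: underside 25 mm above the bench, base top flush with the rim, 1.25 mm play to each pocket wall. Either end first.
- short_sink: Loose black heat sink that is not part of the job: like the long one but only 70 mm long in x; origin: centre of its underside. It lies flat on the bench and should stay there.
Mind the look-alikes: they are no part of the job. What is meant by the sheet is not purple, and is the larger of those in its own colour.

How it is judged:
On the way:
1. the sheet lies flat in the pocket on the copper plate, let go, with no heat sink on it yet (x of sheet in the frame of jig between -0.016 and 0.016 m and y of sheet in the frame of jig between -0.006 and 0.006 m and z of sheet in the frame of jig between 0.018 and 0.0225 m and angle between sheet's own z axis and vertical below 0.04 rad and angle between the x axis of sheet and the x axis of jig, either way round below 0.1 rad and contact force between sheet and the fingers below 0.05 N and contact force between sheet and heatsink below 0.05 N and linear speed of sheet below 0.02 m/s), for 0.2 s.
At the end, for the whole second after the job is handed in: The sheet lies flat in the nest's pocket (underside 18 to 22.5 mm above the base's underside) and the long heat sink lies on it fully home (underside 23 to 27.2 mm), both within 2.3 degrees of level, within 16 mm in x and 6 mm in y of the base's centre and within 0.1 rad of its x axis, at rest (x of sheet in the frame of jig between -0.016 and 0.016 m and y of sheet in the frame of jig between -0.006 and 0.006 m and z of sheet in the frame of jig between 0.018 and 0.0225 m and angle between each of sheet, heatsink's own z axis and vertical below 0.04 rad and angle between the x axis of each of sheet, heatsink and the x axis of jig, either way round below 0.1 rad and x of heatsink in the frame of jig between -0.016 and 0.016 m and y of heatsink in the frame of jig between -0.006 and 0.006 m and z of heatsink in the frame of jig between 0.023 and 0.0272 m and linear speed of each of sheet, heatsink below 0.02 m/s); the robot touches nothing.
It fails at once if the short heat sink is shifted by more than 30 mm (distance of short_sink from where it was at the start of the episode above 0.03 m).
It fails at once if the sheet is dropped (falls at over 0.55 m/s untouched by the fingers) (contact force between sheet and the fingers below 0.05 N and linear speed of sheet above 0.55 m/s).
It fails at once if the heat sink is dropped (falls at over 0.55 m/s untouched by the fingers) (contact force between heatsink and the fingers below 0.05 N and linear speed of heatsink above 0.55 m/s).
It also fails if it takes over 72 s, if anything falls off the work surface, if the arm or the gripper's body presses on something with over 40 N, if the wrist force passes 120 N, or if a joint passes its speed limit or range.

### The arm

A 6-joint arm with a two-finger parallel gripper is mounted at the origin on the work surface. World frame = base frame: x ahead of the robot, y to its left, z up, the work surface at z = 0. Lengths are in m, angles in rad, forces in N, time in s.
With the tool pointing down it reaches from about 0.4 to 0.825 m from the base axis. Payload 7 kg.
Tool frame: the origin (TCP) lies on the centre line of the jaws, within the pads' length; the fingertips stand 19 mm ahead of it and the grasp point (between the pads) is the TCP; z points along the fingers, y is the line along which they close (so a half turn about z gives the same grasp; the last joint's range is limited). The gripper opens to 88 mm and grips with 3 to 60 N. Pads are 19 mm wide; open, the fingers measure 130 mm over their backs; the gripper's body (78 mm by 193 mm) begins 47 mm behind the grasp point.
Start: joints at [-0.83, 0.359, 0.012, 0, -1.224, -0.288], TCP at [0.295, -0.607, 0.246] pointing down, gripper open.
Joint ranges: [-3.07, 3.07], [-1.43, 2.12], [-1.02, 1.25], [-3.03, 1.67], [-3.05, -0], [-3.03, 3.03]. Speed limits (rad/s): [2.39, 2.39, 3.01, 3.14, 3.14, 3.14].

### API

Orientations are given as [roll, pitch, yaw] about the fixed x, y, z axes, in that order (R = Rz(yaw) Ry(pitch) Rx(roll)).
In Python, from station import arm, imaging, models gives the robot as it stands.
- The arm moves only by the tool play_rows, never from a script. Its arguments are lists of equal length, an entry for each row: "travel": the shift along the tool's x, y, z in units of 25 mm (1.0 is 25 mm), a list of three; "twist": the turn about the tool's z in units of 0.15 rad (1.0 is 0.15 rad). A call has 1 to 8 rows; each row shifts and turns the commanded pose from where the row before left it, along the tool's axes as they then stand; what a row does not reach is not made up. A row lasts 1/8 s, in which the tool goes at most 62.5 mm and 10.7 degrees, less where a joint would pass 70% of its speed; a pose out of reach is approached as far as the arm can. A call with a number of a shift or a turn outside -1 to 1 is refused whole. A call with a gripper value outside its range is refused whole. "fingers" is the opening, from 0 (shut) to 1 (fully open), set as the call begins (left out, the last holds). The fingers move at their own pace and stop on an object; "newtons" is the grip in N (left out, the last holds). Time passes only in rows, so rows that do not move let the fingers close. It gives the time, the measured TCP pose, the force, the opening and the grip force at its end, in the units of the state.
- arm.get_state(): the state, without advancing time (a new reading comes with each control period).
- imaging.grab_frame(name): name is "scene" or "top"; returns a dict with "pixels" (420x560x3 uint8, red, green, blue), "fx", "fy", "cx", "cy" (pixels), "R" (3x3) and "t" (3): a world point X has camera coordinates R X + t. Camera axes: x right, y down, z forward; pixel columns grow to the right and rows downward; lengths in m; the calibration is good to about 2 mm. A picture is of the moment at which its call begins. There is no depth.
- arm.job_done(): hands the job in; it is judged then, once.
Trained networks look in the newest picture that a camera, given by its name, has taken for a name from the list of things; names that differ only in an ending like _2 or _b are one class to them, and where a whole thing is asked for, a point or a joint stands for the part that bears it (a point fixed in the world has none). Each returns a list of dicts, best first, with "confidence" (0 to 1); they miss things now and then, are a little off and sometimes report something else, mostly with a low value. They report only what shows in the picture. A call takes as long as a camera call. They do not tell look-alikes from the thing itself.
- models.boxes_of(name, camera): "extent" ([centre column, centre row, width, height] in pixels, round what is visible of it).
- models.silhouettes(name, camera): "pixels" (420x560 bool, what is visible of it) and "extent" ([centre column, centre row, width, height] in pixels, round what is visible of it).
The state is a dict: "t": time; "q": joint angles; "qd": joint speeds; "joint_efforts": joint torques, N m; "eef_pos": TCP position; "ee_rot": TCP orientation; "force": force on the tool from outside, world axes, zero at the start; "moment": the same for the moment, N m; "width": finger opening in m; "gripper_force": force on a finger pad.
Only numpy, scipy, OpenCV 4.12 (cv2) and the standard library are available. Lean on these libraries where they do the work, as an engineer would, in place of code of your own. Each camera call takes 0.05 s, during which the arm holds its last target. There are 200 camera calls.

## Working session

There is one attempt and no reset: what is moved stays moved. The work goes in short steps, Python scripts to look and compute and a tool call to move; the robot and the scene stay as the last step left them, time stands still between calls to the robot, and variables do not carry over. Pictures are saved under pics/ and viewed, at most 10 in all, crops included, and the job is handed in when it is done.

Besides the shell and the picture viewer there is one more tool, called after ">>>" by a JSON object that holds its "fn" and its "kwargs", one argument or row to a line. play_rows: Moves the arm, as the interface text tells. Shifts and turns lie within -1 to 1; 1 stands for 25 mm of shift or 0.15 rad of turn. Its arguments: {"type":"object","properties":{"travel":{"type":"array","items":{"type":"array","items":{"type":"number"}}},"twist":{"type":"array","items":{"type":"number"}},"fingers":{"type":"number"},"newtons":{"type":"number"}},"required":["travel","twist"]}

```bash
mkdir -p pics; python3 - <<'E'
from station import arm, imaging, models
import cv2,numpy as np,pickle
s=arm.get_state();print(s['eef_pos'],s['ee_rot'],s['t'],s['width'])
F={}
for c in ("top","scene"):
    f=imaging.grab_frame(c);F[c]=f;cv2.imwrite(f"pics/{c}0.png",f["pixels"][:,:,::-1])
    print(c,f["fx"],f["cx"],f["cy"],np.round(f["R"],3).tolist(),np.round(f["t"],3))
    for n in ("jig","sheet","heatsink","short_sink"):
        print(n,[(round(d["confidence"],2),np.round(d["extent"]).tolist()) for d in models.boxes_of(n,c)][:6])
pickle.dump(F,open("f0.pkl","wb"))
E
```

```text
[ 0.29508135 -0.60657435  0.24462788] [ 3.13993907e+00 -1.45774088e-04 -2.68893621e+00] 0.0 0.08787622835394127
top 447.8090218568099 278.3347688001348 209.32967318734327 [[0.027, -0.999, 0.03], [-0.988, -0.032, -0.153], [0.154, -0.025, -0.988]] [-0.069  0.506  0.857]
jig [(0.77, [163.0, 194.0, 81.0, 116.0])]
sheet [(0.93, [293.0, 156.0, 36.0, 26.0]), (0.61, [291.0, 215.0, 46.0, 59.0]), (0.58, [284.0, 296.0, 52.0, 49.0])]
heatsink [(0.89, [354.0, 144.0, 47.0, 47.0])]
short_sink [(0.8, [396.0, 232.0, 40.0, 40.0])]
scene 395.4372950161826 278.67685492755976 215.5009208521828 [[0.483, 0.876, 0.011], [0.538, -0.287, -0.792], [-0.691, 0.388, -0.61]] [-0.214 -0.211  1.261]
jig [(0.62, [367.0, 229.0, 117.0, 74.0])]
sheet [(0.9, [288.0, 291.0, 38.0, 27.0]), (0.79, [260.0, 244.0, 30.0, 30.0])]
heatsink [(0.57, [236.0, 325.0, 36.0, 62.0])]
short_sink [(0.87, [156.0, 276.0, 38.0, 36.0])]
```

```bash
python3 - <<'E'
import cv2
a=cv2.imread("pics/top0.png")[90:350,100:450];cv2.imwrite("pics/topc.png",cv2.resize(a,(800,594),interpolation=cv2.INTER_CUBIC))
E
```

```text
(no output)
```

View pics/topc.png

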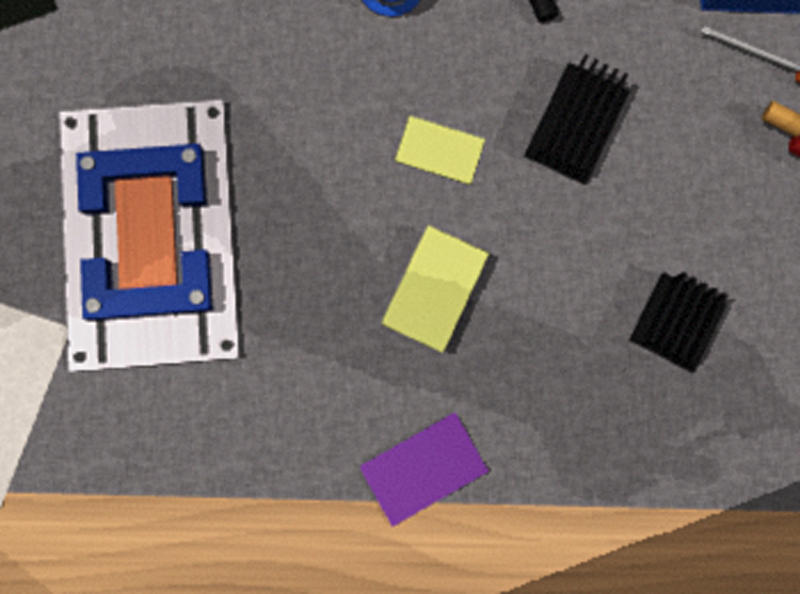

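View pics/scene0.png

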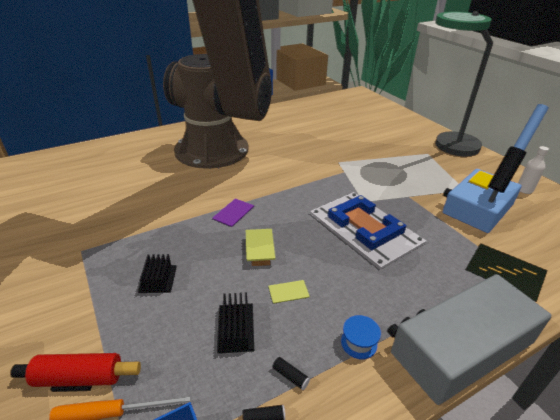

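Sheet candidates in the top picture: the small yellow sheet flat on the mat (293,156), the larger yellow one on the riser (291,215), and the purple one (284,296). I choose (291,215), which is larger, yellow-green and raised. The long heat sink is at (354,144) and the short one at (396,232). The nest is at (163,194), with its long axis along the image rows.

```bash
cat > fit.py <<'E'
import cv2,numpy as np
from scipy.optimize import minimize
S=4
def box(x0,x1,y0,y1,z0,z1): return np.array([[x,y,z] for x in(x0,x1) for y in(y0,y1) for z in(z0,z1)])/1000
HS=lambda L:[box(-L/2,L/2,-32,32,0,8)]+[box(-L/2,L/2,c-2,c+2,0,40) for c in(-20,-10,0,10,20)]
SHEET=[box(-49,49,-30,30,0,5)]; BASE=[box(-120,120,-75,75,0,10)]; NEST=[box(-75,75,-55,55,10,33)]
def proj(f,X):
    c=X@np.array(f["R"]).T+np.array(f["t"]); return np.c_[f["fx"]*c[:,0]/c[:,2]+f["cx"],f["fy"]*c[:,1]/c[:,2]+f["cy"]]
def unproj(f,uv,z):
    R=np.array(f["R"]);d=R.T@np.array([(uv[0]-f["cx"])/f["fx"],(uv[1]-f["cy"])/f["fy"],1]);o=-R.T@np.array(f["t"])
    return o+d*(z-o[2])/d[2]
def render(f,M,p,z,roi):
    u0,v0,w,h=roi;im=np.zeros((h*S,w*S),np.uint8);c,s=np.cos(p[2]),np.sin(p[2])
    for b in M:
        X=b@np.array([[c,s,0],[-s,c,0],[0,0,1]])+[p[0],p[1],z]
        q=((proj(f,X)-[u0,v0]+.5)*S-.5).astype(np.float32)
        cv2.fillConvexPoly(im,np.round(cv2.convexHull(q)*16).astype(np.int32),1,shift=4)
    return im
def mask(f,fn,roi,hull=False,at=None):
    u0,v0,w,h=roi;a=cv2.resize(f["pixels"][v0:v0+h,u0:u0+w],None,fx=S,fy=S,interpolation=cv2.INTER_LINEAR)
    m=fn(a.astype(int),cv2.cvtColor(a,cv2.COLOR_RGB2HSV)).astype(np.uint8)
    m=cv2.morphologyEx(m,cv2.MORPH_OPEN,np.ones((3,3)))
    cs=[c for c in cv2.findContours(m,cv2.RETR_EXTERNAL,cv2.CHAIN_APPROX_NONE)[0] if cv2.contourArea(c)>60]
    if hull: cs=[cv2.convexHull(np.vstack(cs))]
    else: cs=[max(cs,key=cv2.contourArea)]
    o=np.zeros_like(m);cv2.fillPoly(o,cs,1);return o
def fit(obs,M,z,p0):
    "obs: list of (frame,mask,roi)"
    def cost(p):
        c=0
        for f,m,roi in obs:
            r=render(f,M,p,z,roi);c+=1-(r&m).sum()/max(1,(r|m).sum())
        return c/len(obs)
    best=None
    for dy in(-.25,0,.25):
        st=np.array([p0[0],p0[1],p0[2]+dy])
        r=minimize(cost,st,method="Nelder-Mead",options=dict(initial_simplex=[st,st+[.01,0,0],st+[0,.01,0],st+[0,0,.15]],xatol=1e-5,fatol=1e-6))
        if best is None or r.fun<best.fun:best=r
    return np.round(best.x,4),round(best.fun,3)
yellow=lambda a,h:(h[...,0]>22)&(h[...,0]<42)&(h[...,1]>80)&(h[...,2]>80)
dark=lambda a,h:h[...,2]<50
blue=lambda a,h:(h[...,0]>105)&(h[...,0]<130)&(h[...,1]>140)&(h[...,2]>40)
plate=lambda a,h:((h[...,2]>165)&(h[...,1]<60))|blue(a,h)
E
cat > run1.py <<'E'
import pickle;from fit import *
F=pickle.load(open("f0.pkl","rb"));t,s=F["top"],F["scene"]
J=[("sheet",SHEET,.020,yellow,False,{"top":(255,180,75,70),"scene":(235,220,50,50)},(291,215),1.),
("long",HS(100),0,dark,False,{"top":(325,110,60,70),"scene":(205,280,60,85)},(354,148),1.),
("short",HS(70),0,dark,False,{"top":(370,200,60,65),"scene":(130,248,60,55)},(396,232),1.),
("nest",NEST,0,blue,True,{"top":(120,125,90,135),"scene":(320,190,100,70)},(163,194),0.),
("base",BASE+NEST,0,plate,True,{"top":(120,125,90,135),"scene":(305,185,125,82)},(163,194),0.)]
dbg=[]
for n,M,z,fn,h,rois,uv,y0 in J:
    p0=unproj(t,uv,z);p0[2]=y0
    ob=[]
    for c in("top","scene"):
        m=mask(F[c],fn,rois[c],h);ob.append((F[c],m,rois[c]))
        print(n,c,*(lambda r:r)(fit(ob[-1:],M,z,-np.array([0,0,0])+p0 if n not in("sheet","long","short") else [p0[0],p0[1],-.45])))
        if c=="scene":print(n,"both",*fit(ob,M,z,p0 if n in("nest","base") else [p0[0],p0[1],-.45]))
E
python3 run1.py
```

```text
sheet top [ 0.4982 -0.0788 -0.4088] 0.016
sheet scene [ 0.4985 -0.0794 -0.4199] 0.019
sheet both [ 0.4982 -0.0792 -0.4119] 0.021
long top [ 0.662  -0.2096 -0.4182] 0.036
long scene [ 0.6611 -0.2101 -0.408 ] 0.102
long both [ 0.6621 -0.2098 -0.4181] 0.072
short top [ 0.4768 -0.3025 -0.4464] 0.036
short scene [ 0.4753 -0.3024 -0.4318] 0.082
short both [ 0.4765 -0.3024 -0.4385] 0.062
nest top [0.5423 0.1823 0.1155] 0.04
nest scene [0.5405 0.1837 0.1034] 0.055
nest both [0.5407 0.1825 0.1145] 0.049
base top [0.5423 0.1846 0.1092] 0.085
base scene [0.5361 0.1916 0.1247] 0.329
base both [0.5376 0.1907 0.1134] 0.219
```

```bash
cat > run2.py <<'E'
import pickle;from fit import *
F=pickle.load(open("f0.pkl","rb"));t=F["top"]
cop=lambda a,h:(h[...,0]<16)&(h[...,1]>100)&(h[...,2]>110)
roi=(120,125,90,135)
r2={"top":roi,"scene":(335,200,60,50)}
for c in("top","scene"): print("cop",c,*fit([(F[c],mask(F[c],cop,r2[c],True),r2[c])],[box(-50,50,-25,25,20,20.01)],0,[.5415,.183,.11]))
# base plate corners by hand window: bright mask, cut paper
pl=lambda a,h:(h[...,2]>140)&(h[...,1]<60)
m=mask(t,pl,roi);print("base",*fit([(t,m,roi)],[box(-120,120,-75,75,0,10)],0,[.5415,.183,.11]))
a=cv2.resize(t["pixels"][125:260,120:210],None,fx=S,fy=S,interpolation=cv2.INTER_LINEAR)[:,:,::-1].copy()
b=a.copy()
for M,p,c in((NEST,(.5415,.183,.1145),(0,255,0)),(BASE,(.5415,.183,.1145),(0,0,255))):
    cs=cv2.findContours(render(t,M,p,0,roi),cv2.RETR_EXTERNAL,cv2.CHAIN_APPROX_NONE)[0];cv2.drawContours(a,cs,-1,c,1)
top=cv2.resize(t["pixels"][180:250,255:330],(360,336))[:,:,::-1]
o=np.zeros((540,740,3),np.uint8);o[:,:360]=a;o[:336,380:]=top;cv2.imwrite("pics/ov.png",o)
E
python3 run2.py
```

```text
cop top [0.5421 0.1823 0.1129] 0.034
cop scene [0.5336 0.181  0.1062] 0.138
base [0.5433 0.1835 0.1102] 0.037
```

View pics/ov.png

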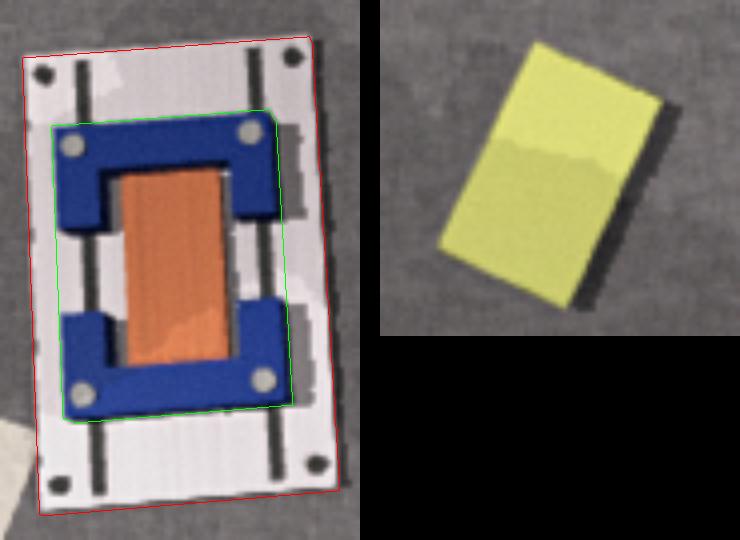

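```bash
cat > go.py <<'E'
import sys,numpy as np
from station import arm
s=arm.get_state();p=np.array(s["eef_pos"]);y=s["ee_rot"][2]
def go(x,yy,z,yaw):
    d=np.array([x,yy,z])-p;dy=(yaw-y+np.pi)%(2*np.pi)-np.pi
    f=lambda a:np.round([(d[0]*np.cos(a)+d[1]*np.sin(a))/.025,(d[0]*np.sin(a)-d[1]*np.cos(a))/.025,-d[2]/.025],3).tolist()
    print("t",round(s["t"],2),"pos",np.round(p,4),"rpy",np.round(s["ee_rot"],4),"twist units",round(-dy/.15,3),"travel after twist",f(yaw),"before",f(y),"F",np.round(s["force"],1),"w",round(s["width"],4),"gf",round(s["gripper_force"],1),"q6",round(s["q"][5],2))
go(*map(float,sys.argv[1:5]))
E
python3 go.py .4982 -.0788 .08 2.7326
```

```text
t 0.5 pos [ 0.2953 -0.607   0.2455] rpy [ 3.1415 -0.     -2.6888] twist units 5.745 travel after twist [0.953, 22.612, 6.621] before [-16.542, 15.447, 6.621] F [-0.9  0.1 -1. ] w 0.0877 gf 0.0 q6 -0.29
```

>>> {"fn": "play_rows", "kwargs": {
  "travel": [
    [0, 0, 0],
    [0, 0, 0],
    [0, 0, 0],
    [0, 0, 0],
    [0, 0, 0],
    [0, 0, 0],
    [0.45, 1, 0],
    [0.5, 1, 0]
  ],
  "twist": [0.96, 0.96, 0.96, 0.96, 0.96, 0.945, 0, 0],
  "fingers": 1
}}

```text
t: 1.5
eef_pos: [0.2932, -0.5511, 0.2452]
ee_rot: [3.141, -0.0, 2.732]
force: [0.0, -0.3, -0.2]
width: 0.0879
gripper_force: 0.0
```

>>> {"fn": "play_rows", "kwargs": {
  "travel": [
    [0, 1, 0],
    [0, 1, 0],
    [0, 1, 0],
    [0, 1, 0],
    [0, 1, 0],
    [0, 1, 0],
    [0, 1, 0],
    [0, 1, 0]
  ],
  "twist": [0, 0, 0, 0, 0, 0, 0, 0]
}}

```text
t: 2.5
eef_pos: [0.3732, -0.3674, 0.2458]
ee_rot: [3.142, 0.001, 2.733]
force: [1.2, 0.7, -0.5]
width: 0.0874
gripper_force: 0.0
```

>>> {"fn": "play_rows", "kwargs": {
  "travel": [
    [0, 1, 0],
    [0, 1, 0.5],
    [0, 1, 0.5],
    [0, 1, 1],
    [0, 1, 1],
    [0, 1, 1],
    [0, 1, 1],
    [0, 1, 0]
  ],
  "twist": [0, 0, 0, 0, 0, 0, 0, 0]
}}

```text
t: 3.5
eef_pos: [0.4515, -0.1838, 0.1189]
ee_rot: [-3.141, -0.003, 2.732]
force: [0.0, -0.2, 1.6]
width: 0.0874
gripper_force: 0.0
```

>>> {"fn": "play_rows", "kwargs": {
  "travel": [
    [0, 1, 0],
    [0, 1, 0],
    [0, 1, 0],
    [0, 0.6, 0],
    [0, 0, 0],
    [0, 0, 0]
  ],
  "twist": [0, 0, 0, 0, 0, 0]
}}

```text
t: 4.25
eef_pos: [0.4879, -0.1024, 0.1205]
ee_rot: [-3.141, -0.0, 2.733]
force: [0.3, -0.6, 0.7]
width: 0.0881
gripper_force: 0.0
```

```bash
python3 go.py .4982 -.0788 .033 2.7326
```

```text
t 4.25 pos [ 0.4879 -0.1024  0.1205] rpy [-3.1414e+00 -3.0000e-04  2.7326e+00] twist units -0.0 travel after twist [-0.004, 1.029, 3.5] before [-0.004, 1.029, 3.5] F [ 0.3 -0.6  0.7] w 0.0881 gf 0.0 q6 -2.17
```

>>> {"fn": "play_rows", "kwargs": {
  "travel": [
    [0, 1, 0],
    [0, 0.03, 1],
    [0, 0, 1],
    [0, 0, 0.8],
    [0, 0, 0.4],
    [0, 0, 0.3],
    [0, 0, 0]
  ],
  "twist": [0, 0, 0, 0, 0, 0, 0]
}}

```text
t: 5.12
eef_pos: [0.4984, -0.0786, 0.033]
ee_rot: [-3.141, -0.0, 2.732]
force: [0.8, 0.1, 1.2]
width: 0.0877
gripper_force: 0.0
```

>>> {"fn": "play_rows", "kwargs": {
  "travel": [
    [0, 0, 0],
    [0, 0, 0],
    [0, 0, 0],
    [0, 0, 0],
    [0, 0, 0],
    [0, 0, 0],
    [0, 0, 0],
    [0, 0, 0]
  ],
  "twist": [0, 0, 0, 0, 0, 0, 0, 0],
  "fingers": 0,
  "newtons": 15
}}

```text
t: 6.12
eef_pos: [0.4986, -0.0784, 0.0333]
ee_rot: [3.141, 0.0, 2.733]
force: [-1.9, 0.7, 6.1]
width: 0.0594
gripper_force: 15.0
```

>>> {"fn": "play_rows", "kwargs": {
  "travel": [
    [0, 0, -0.4],
    [0, 0, -1],
    [0, 0, -1],
    [0, 0, -1],
    [0, 0, 0]
  ],
  "twist": [0, 0, 0, 0, 0]
}}

```text
t: 6.75
eef_pos: [0.4996, -0.0783, 0.1203]
ee_rot: [3.139, 0.003, 2.733]
force: [-0.5, 0.2, -1.5]
width: 0.0596
gripper_force: 15.0
```

```bash
python3 go.py .5423 .1823 .11 -3.0286
```

```text
t 6.75 pos [ 0.4996 -0.0783  0.1203] rpy [3.1394 0.0034 2.7328] twist units -3.478 travel after twist [-2.871, 10.164, 0.41] before [2.577, 10.243, 0.41] F [-0.5  0.2 -1.5] w 0.0596 gf 15.0 q6 -2.21
```

>>> {"fn": "play_rows", "kwargs": {
  "travel": [
    [0, 0, 0],
    [0, 0, 0],
    [0, 0, 0],
    [0, 0, 0],
    [-0.8, 1, 0],
    [-0.8, 1, 0],
    [-0.8, 1, 0],
    [-0.4, 1, 0]
  ],
  "twist": [-0.87, -0.87, -0.87, -0.87, 0, 0, 0, 0]
}}

```text
t: 7.75
eef_pos: [0.557, 0.0297, 0.1172]
ee_rot: [-3.141, -0.001, -3.029]
force: [0.2, -0.2, -0.4]
width: 0.0597
gripper_force: 15.0
```

>>> {"fn": "play_rows", "kwargs": {
  "travel": [
    [0, 1, 0],
    [0, 1, 0],
    [0, 1, 0],
    [0, 1, 0],
    [0, 1, 0],
    [0, 1, 0.4],
    [0, 0, 0],
    [0, 0, 0]
  ],
  "twist": [0, 0, 0, 0, 0, 0, 0, 0]
}}

```text
t: 8.75
eef_pos: [0.5394, 0.1775, 0.1076]
ee_rot: [-3.141, -0.001, -3.028]
force: [-0.9, 0.1, -0.5]
width: 0.0598
gripper_force: 15.0
```

```bash
python3 go.py .5423 .1823 .06 -3.0286; cat > run3.py <<'E'
import pickle,sys;from fit import *;from station import imaging
n=sys.argv[1];F={c:imaging.grab_frame(c) for c in("top","scene")};pickle.dump(F,open(f"f{n}.pkl","wb"))
a=F["top"]["pixels"][110:270,100:240];b=F["scene"]["pixels"][150:310,290:450]
a=cv2.resize(a,(400,457));b=cv2.resize(b,(400,400));o=np.zeros((457,800,3),np.uint8);o[:,:400]=a;o[:400,400:]=b
cv2.imwrite(f"pics/s{n}.png",o[:,:,::-1])
E
python3 run3.py 1
```

```text
t 8.75 pos [0.5394 0.1775 0.1076] rpy [-3.1410e+00 -1.2000e-03 -3.0283e+00] twist units 0.002 travel after twist [-0.137, 0.179, 1.902] before [-0.137, 0.179, 1.902] F [-0.9  0.1 -0.5] w 0.0598 gf 15.0 q6 -2.12
```

View pics/s1.png

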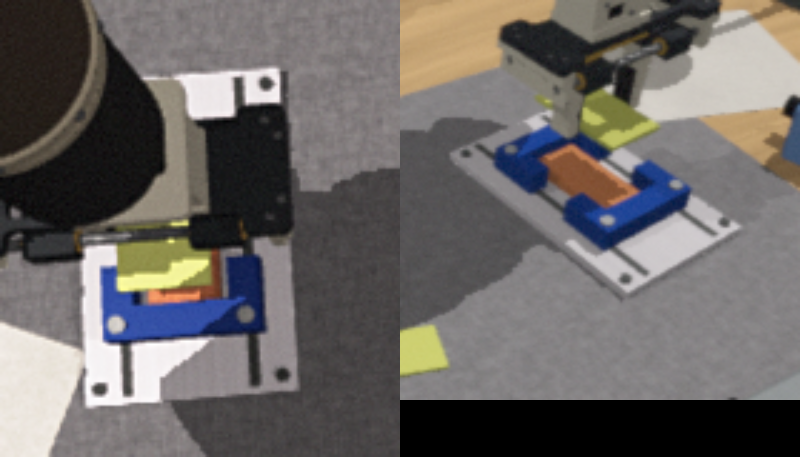

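The sheet is held level over the nest: its near end shows at about crop (165,270) in the top view, with the copper beneath it. Next I'll centre it and lower it.

>>> {"fn": "play_rows", "kwargs": {
  "travel": [
    [-0.14, 0.18, 0],
    [0, 0, 0.8],
    [0, 0, 0.8],
    [0, 0, 0],
    [0, 0, 0]
  ],
  "twist": [0, 0, 0, 0, 0]
}}

```text
t: 9.48
eef_pos: [0.5434, 0.1829, 0.0688]
ee_rot: [3.141, 0.001, -3.029]
force: [1.1, -0.2, 0.1]
width: 0.0598
gripper_force: 15.0
```

```bash
python3 go.py .5423 .1823 .0333 -3.0286
```

```text
t 9.47 pos [0.5434 0.1829 0.0688] rpy [ 3.1414e+00  8.0000e-04 -3.0285e+00] twist units 0.0 travel after twist [0.045, -0.018, 1.419] before [0.045, -0.018, 1.419] F [ 1.1 -0.2  0.1] w 0.0598 gf 15.0 q6 -2.12
```

>>> {"fn": "play_rows", "kwargs": {
  "travel": [
    [0.04, -0.02, 0.4],
    [0, 0, 0.3],
    [0, 0, 0.2],
    [0, 0, 0.1],
    [0, 0, 0.1],
    [0, 0, 0]
  ],
  "twist": [0, 0, 0, 0, 0, 0]
}}

```text
t: 10.22
eef_pos: [0.5418, 0.1821, 0.0405]
ee_rot: [-3.142, -0.0, -3.029]
force: [-0.3, 0.4, -0.0]
width: 0.0596
gripper_force: 15.0
```

>>> {"fn": "play_rows", "kwargs": {
  "travel": [
    [0, 0, 0.1],
    [0, 0, 0.08],
    [0, 0, 0.06],
    [0, 0, 0.04],
    [0, 0, 0],
    [0, 0, 0]
  ],
  "twist": [0, 0, 0, 0, 0, 0]
}}

```text
t: 10.98
eef_pos: [0.5419, 0.1822, 0.0336]
ee_rot: [3.142, 0.0, -3.029]
force: [0.2, 1.1, -1.5]
width: 0.0599
gripper_force: 15.0
```

>>> {"fn": "play_rows", "kwargs": {
  "travel": [
    [0, 0, 0.03],
    [0, 0, 0]
  ],
  "twist": [0, 0]
}}

```text
t: 11.22
eef_pos: [0.5419, 0.1822, 0.0334]
ee_rot: [3.141, 0.0, -3.028]
force: [-1.8, -0.3, 4.9]
width: 0.0596
gripper_force: 15.0
```

>>> {"fn": "play_rows", "kwargs": {
  "travel": [
    [0, 0, 0],
    [0, 0, 0],
    [0, 0, 0],
    [0, 0, 0],
    [0, 0, 0],
    [0, 0, 0]
  ],
  "twist": [0, 0, 0, 0, 0, 0],
  "fingers": 1
}}

```text
t: 11.98
eef_pos: [0.5418, 0.1821, 0.0327]
ee_rot: [-3.142, -0.0, -3.029]
force: [-0.1, -0.1, 0.7]
width: 0.0878
gripper_force: 0.0
```

>>> {"fn": "play_rows", "kwargs": {
  "travel": [
    [0.4, 0, 0],
    [0.1, 0, 0],
    [0.04, 0, 0],
    [0, 0, 0],
    [0, 0, 0]
  ],
  "twist": [0, 0, 0, 0, 0]
}}

```text
t: 12.6
eef_pos: [0.5311, 0.1814, 0.0333]
ee_rot: [3.14, 0.005, -3.028]
force: [14.0, -2.6, -9.2]
width: 0.0878
gripper_force: 6.6
```

```bash
python3 go.py .5418 .1821 .0327 -3.0286
```

```text
t 12.6 pos [0.5311 0.1814 0.0333] rpy [ 3.1401  0.0052 -3.0284] twist units 0.001 travel after twist [-0.43, -0.022, 0.025] before [-0.43, -0.022, 0.025] F [14.  -2.6 -9.2] w 0.0878 gf 6.6 q6 -2.14
```

>>> {"fn": "play_rows", "kwargs": {
  "travel": [
    [-0.5, 0, 0],
    [-0.5, 0, 0],
    [-0.06, 0, 0],
    [0, 0, 0],
    [0, 0, 0]
  ],
  "twist": [0, 0, 0, 0, 0]
}}

```text
t: 13.22
eef_pos: [0.553, 0.1829, 0.0322]
ee_rot: [-3.14, -0.004, -3.029]
force: [-5.9, 0.3, 3.2]
width: 0.0874
gripper_force: 3.0
```

```bash
python3 go.py .5418 .1821 .0327 -3.0286
```

```text
t 13.22 pos [0.553  0.1829 0.0322] rpy [-3.1404 -0.004  -3.0294] twist units -0.006 travel after twist [0.448, 0.02, -0.021] before [0.448, 0.02, -0.021] F [-5.9  0.3  3.2] w 0.0874 gf 3.0 q6 -2.11
```

>>> {"fn": "play_rows", "kwargs": {
  "travel": [
    [0.52, 0, 0],
    [0, 0, -0.5],
    [0, 0, -1],
    [0, 0, -1],
    [0, 0, -1],
    [0, 0, -0.5],
    [0, 0, 0]
  ],
  "twist": [0, 0, 0, 0, 0, 0, 0]
}}

```text
t: 14.1
eef_pos: [0.5424, 0.1825, 0.134]
ee_rot: [3.14, 0.002, -3.028]
force: [0.7, -0.3, -0.9]
width: 0.0878
gripper_force: 0.0
```

```bash
python3 go.py .662 -.2096 .1 2.7236
```

```text
t 14.1 pos [0.5424 0.1825 0.134 ] rpy [ 3.1404e+00  2.1000e-03 -3.0284e+00] twist units 3.541 travel after twist [-10.74, -12.392, 1.359] before [-2.983, -16.125, 1.359] F [ 0.7 -0.3 -0.9] w 0.0878 gf 0.0 q6 -2.12
```

>>> {"fn": "play_rows", "kwargs": {
  "travel": [
    [0, 0, 0],
    [0, 0, 0],
    [0, 0, 0],
    [0, 0, 0],
    [-0.8, -1, 0],
    [-0.8, -1, 0],
    [-0.8, -1, 0],
    [-0.8, -1, 0]
  ],
  "twist": [0.885, 0.885, 0.885, 0.885, 0, 0, 0, 0]
}}

```text
t: 15.1
eef_pos: [0.574, 0.0571, 0.1315]
ee_rot: [-3.14, -0.001, 2.724]
force: [0.8, -0.2, -0.1]
width: 0.0879
gripper_force: 0.0
```

>>> {"fn": "play_rows", "kwargs": {
  "travel": [
    [-0.9, -1, 0],
    [-0.9, -1, 0],
    [-0.9, -1, 0],
    [-0.9, -1, 0],
    [-0.9, -1, 0],
    [-0.9, -1, 0],
    [-0.9, -1, 0],
    [0, 0, 0]
  ],
  "twist": [0, 0, 0, 0, 0, 0, 0, 0]
}}

```text
t: 16.1
eef_pos: [0.6468, -0.1676, 0.1308]
ee_rot: [-3.14, -0.002, 2.721]
force: [0.9, -0.3, -0.5]
width: 0.0878
gripper_force: 0.0
```

```bash
python3 go.py .662 -.2096 .1 2.7236; python3 - <<'E'
from station import imaging;from fit import *;import pickle
f=imaging.grab_frame("top");F={"top":f}
# sheet seated? top face at z .025
roi=(120,125,90,135);m=mask(f,yellow,roi);print("sheet",*fit([(f,m,roi)],SHEET,.020,[.542,.182,.11]))
cv2.imwrite("pics/s2.png",cv2.resize(f["pixels"][110:270,100:400],(800,427))[:,:,::-1])
E
```

```text
t 16.1 pos [ 0.6468 -0.1676  0.1308] rpy [-3.1405e+00 -2.2000e-03  2.7209e+00] twist units -0.018 travel after twist [-1.236, -1.289, 1.232] before [-1.24, -1.285, 1.232] F [ 0.9 -0.3 -0.5] w 0.0878 gf 0.0 q6 -2.03Traceback (most recent call last):
  File "<stdin>", line 4, in <module>
  File "fit.py", line 25, in mask
    else: cs=[max(cs,key=cv2.contourArea)]
              ~~~^^^^^^^^^^^^^^^^^^^^^^^^
ValueError: max() iterable argument is empty
```

```bash
python3 run3.py 2
```

```text
(no output)
```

View pics/s2.png

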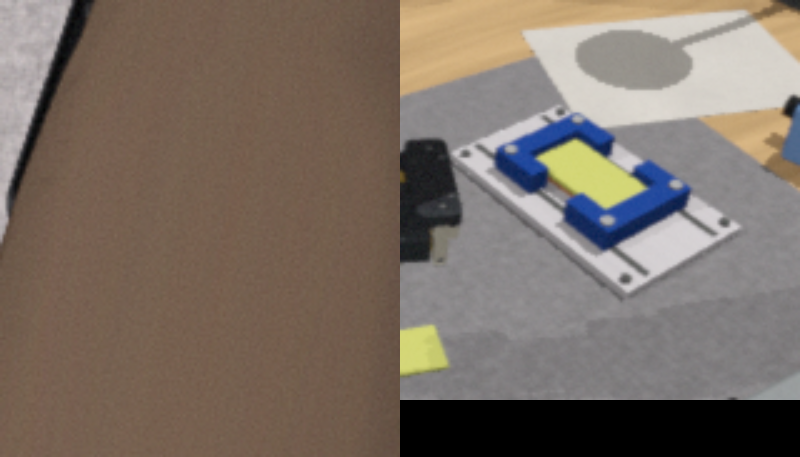

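The arm covers the top view. The scene view shows the sheet flat inside the blue nest, around crop (590,170).

>>> {"fn": "play_rows", "kwargs": {
  "travel": [
    [-0.62, -0.64, 0],
    [-0.62, -0.64, 0],
    [0, 0, 0.9],
    [0, 0, 0],
    [0, 0, 0]
  ],
  "twist": [-0.018, 0, 0, 0, 0]
}}

```text
t: 16.88
eef_pos: [0.663, -0.2078, 0.1108]
ee_rot: [-3.141, 0.0, 2.726]
force: [0.3, 0.4, 0.4]
width: 0.0879
gripper_force: 0.0
```

```bash
python3 go.py .662 -.2096 .034 2.7236
```

```text
t 16.88 pos [ 0.663  -0.2078  0.1108] rpy [-3.1413e+00  3.0000e-04  2.7264e+00] twist units 0.019 travel after twist [0.008, -0.08, 3.071] before [0.008, -0.08, 3.071] F [0.3 0.4 0.4] w 0.0879 gf 0.0 q6 -1.96
```

>>> {"fn": "play_rows", "kwargs": {
  "travel": [
    [0, -0.08, 1],
    [0, 0, 1],
    [0, 0, 0.7],
    [0, 0, 0.3],
    [0, 0, 0.07],
    [0, 0, 0]
  ],
  "twist": [0, 0, 0, 0, 0, 0]
}}

```text
t: 17.62
eef_pos: [0.6624, -0.2093, 0.0343]
ee_rot: [3.141, 0.001, 2.727]
force: [-0.7, 0.1, -0.1]
width: 0.0878
gripper_force: 0.0
```

>>> {"fn": "play_rows", "kwargs": {
  "travel": [
    [0, 0, 0],
    [0, 0, 0],
    [0, 0, 0],
    [0, 0, 0],
    [0, 0, 0],
    [0, 0, 0],
    [0, 0, 0],
    [0, 0, 0]
  ],
  "twist": [0, 0, 0, 0, 0, 0, 0, 0],
  "fingers": 0,
  "newtons": 20
}}

```text
t: 18.62
eef_pos: [0.6619, -0.2092, 0.0336]
ee_rot: [-3.142, 0.0, 2.726]
force: [-0.7, 0.4, 0.5]
width: 0.0439
gripper_force: 20.0
```

```bash
python3 go.py .662 -.2096 .034 2.7236
```

```text
t 18.62 pos [ 0.6619 -0.2092  0.0336] rpy [-3.1416  0.      2.7264] twist units 0.018 travel after twist [-0.011, -0.011, -0.017] before [-0.011, -0.011, -0.017] F [-0.7  0.4  0.5] w 0.0439 gf 20.0 q6 -1.96
```

>>> {"fn": "play_rows", "kwargs": {
  "travel": [
    [0, 0, -0.3],
    [0, 0, -0.6],
    [0, 0, -1],
    [0, 0, -1],
    [0, 0, -0.6],
    [0, 0, 0]
  ],
  "twist": [0, 0, 0, 0, 0, 0]
}}

```text
t: 19.38
eef_pos: [0.6626, -0.2093, 0.1227]
ee_rot: [3.141, 0.003, 2.726]
force: [-0.0, -0.3, -4.0]
width: 0.044
gripper_force: 20.0
```

```bash
python3 go.py .5421 .1823 .11 -3.0286
```

```text
t 19.38 pos [ 0.6626 -0.2093  0.1227] rpy [3.1406e+00 2.6000e-03 2.7263e+00] twist units -3.522 travel after twist [3.024, 16.106, 0.51] before [10.729, 12.387, 0.51] F [-0.  -0.3 -4. ] w 0.044 gf 20.0 q6 -1.96
```

>>> {"fn": "play_rows", "kwargs": {
  "travel": [
    [0.4, 0.5, 0],
    [0.85, 1, 0],
    [0.85, 1, 0],
    [0.85, 1, 0],
    [0.85, 1, 0],
    [0.85, 1, 0],
    [0.85, 1, 0],
    [0.85, 1, 0]
  ],
  "twist": [0, 0, 0, 0, 0, 0, 0, 0]
}}

```text
t: 20.38
eef_pos: [0.5908, 0.0278, 0.12]
ee_rot: [-3.141, -0.002, 2.727]
force: [1.4, 0.4, -3.5]
width: 0.0438
gripper_force: 20.0
```

>>> {"fn": "play_rows", "kwargs": {
  "travel": [
    [0.85, 1, 0],
    [0.85, 1, 0],
    [0.85, 1, 0],
    [0.8, 0.8, 0],
    [0, 0, 0],
    [0, 0, 0],
    [0, 0, 0],
    [0, 0, 0]
  ],
  "twist": [0, 0, 0, 0, -0.88, -0.88, -0.88, -0.88]
}}

```text
t: 21.38
eef_pos: [0.5527, 0.1472, 0.1199]
ee_rot: [-3.141, -0.002, -3.024]
force: [0.1, -0.1, -3.4]
width: 0.044
gripper_force: 20.0
```

>>> {"fn": "play_rows", "kwargs": {
  "travel": [
    [0, 0, 0],
    [0, 0, 0],
    [0, 0, 0]
  ],
  "twist": [0, 0, 0]
}}

```text
t: 21.75
eef_pos: [0.5537, 0.1471, 0.1209]
ee_rot: [-3.141, -0.0, -3.03]
force: [-0.1, 0.5, -3.3]
width: 0.0438
gripper_force: 20.0
```

```bash
python3 go.py .5421 .1823 .075 -3.0286
```

```text
t 21.75 pos [0.5537 0.1471 0.1209] rpy [-3.1415e+00 -4.0000e-04 -3.0304e+00] twist units -0.012 travel after twist [0.304, 1.451, 1.834] before [0.306, 1.45, 1.834] F [-0.1  0.5 -3.3] w 0.0438 gf 20.0 q6 -2.06
```

>>> {"fn": "play_rows", "kwargs": {
  "travel": [
    [0.15, 0.75, 0],
    [0.154, 0.7, 0],
    [0, 0, 0.8],
    [0, 0, 0.8],
    [0, 0, 0],
    [0, 0, 0],
    [0, 0, 0]
  ],
  "twist": [-0.012, 0, 0, 0, 0, 0, 0]
}}

```text
t: 22.62
eef_pos: [0.5428, 0.1828, 0.082]
ee_rot: [3.141, 0.001, -3.027]
force: [-0.7, 0.1, -3.6]
width: 0.0438
gripper_force: 20.0
```

```bash
python3 go.py .5421 .1823 .0586 -3.0286; python3 run3.py 3
```

```text
t 22.62 pos [0.5428 0.1828 0.082 ] rpy [ 3.1409e+00  1.5000e-03 -3.0268e+00] twist units 0.012 travel after twist [0.029, -0.016, 0.938] before [0.029, -0.016, 0.938] F [-0.7  0.1 -3.6] w 0.0438 gf 20.0 q6 -2.12
```

View pics/s3.png

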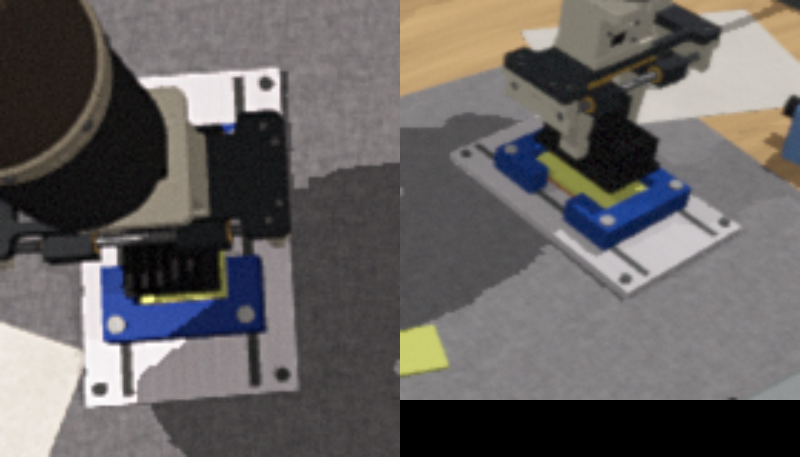

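The heat sink is level above the nest, with its near end over the yellow sheet (crop 175,290). I'll correct slightly and lower it to just above the rim.

>>> {"fn": "play_rows", "kwargs": {
  "travel": [
    [0.02, -0.01, 0.2],
    [0, 0, 0.2],
    [0, 0, 0.1],
    [0, 0, 0],
    [0, 0, 0]
  ],
  "twist": [0.012, 0, 0, 0, 0]
}}

```text
t: 23.35
eef_pos: [0.5419, 0.182, 0.0686]
ee_rot: [-3.142, 0.0, -3.029]
force: [0.1, 0.1, -3.0]
width: 0.0437
gripper_force: 20.0
```

>>> {"fn": "play_rows", "kwargs": {
  "travel": [
    [0, 0, 0],
    [0, 0, 0]
  ],
  "twist": [0, 0]
}}

```text
t: 23.6
eef_pos: [0.5419, 0.182, 0.0687]
ee_rot: [3.141, 0.0, -3.029]
force: [-0.3, 0.1, -3.3]
width: 0.0436
gripper_force: 20.0
```

```bash
python3 go.py .5421 .1823 .0586 -3.0286
```

```text
t 23.6 pos [0.5419 0.182  0.0687] rpy [ 3.1415e+00  2.0000e-04 -3.0289e+00] twist units -0.002 travel after twist [-0.01, 0.012, 0.404] before [-0.01, 0.012, 0.404] F [-0.3  0.1 -3.3] w 0.0436 gf 20.0 q6 -2.12
```

>>> {"fn": "play_rows", "kwargs": {
  "travel": [
    [0, 0.01, 0.06],
    [0, 0, 0.06],
    [0, 0, 0.06],
    [0, 0, 0],
    [0, 0, 0]
  ],
  "twist": [0, 0, 0, 0, 0]
}}

```text
t: 24.22
eef_pos: [0.5418, 0.1822, 0.0641]
ee_rot: [-3.142, -0.0, -3.029]
force: [-0.6, 1.2, -3.4]
width: 0.0436
gripper_force: 20.0
```

Entering the pocket freely: 2.5 mm below the rim with no contact force. I'll keep lowering.

>>> {"fn": "play_rows", "kwargs": {
  "travel": [
    [0, 0, 0.06],
    [0, 0, 0.06],
    [0, 0, 0.05],
    [0, 0, 0.04],
    [0, 0, 0],
    [0, 0, 0]
  ],
  "twist": [0, 0, 0, 0, 0, 0]
}}

```text
t: 24.98
eef_pos: [0.5418, 0.1822, 0.0588]
ee_rot: [3.142, 0.0, -3.029]
force: [-1.0, -0.5, -3.6]
width: 0.0439
gripper_force: 20.0
```

>>> {"fn": "play_rows", "kwargs": {
  "travel": [
    [0, 0, 0.03],
    [0, 0, 0.02],
    [0, 0, 0],
    [0, 0, 0]
  ],
  "twist": [0, 0, 0, 0]
}}

```text
t: 25.48
eef_pos: [0.5419, 0.1823, 0.0585]
ee_rot: [3.141, 0.001, -3.029]
force: [-3.5, 0.5, 6.3]
width: 0.0439
gripper_force: 20.0
```

>>> {"fn": "play_rows", "kwargs": {
  "travel": [
    [0, 0, -0.03],
    [0, 0, 0],
    [0, 0, 0],
    [0, 0, 0],
    [0, 0, 0],
    [0, 0, 0]
  ],
  "twist": [0, 0, 0, 0, 0, 0],
  "fingers": 1
}}

```text
t: 26.22
eef_pos: [0.5418, 0.1822, 0.0583]
ee_rot: [-3.142, -0.0, -3.029]
force: [-0.3, -0.0, 0.4]
width: 0.0873
gripper_force: 0.0
```

>>> {"fn": "play_rows", "kwargs": {
  "travel": [
    [0, 0, -0.4],
    [0, 0, -1],
    [0, 0, -1],
    [0, 0, -1],
    [1, 0, -0.5],
    [1, 0, 0],
    [1, 0, 0],
    [0, 0, 0]
  ],
  "twist": [0, 0, 0, 0, 0, 0, 0, 0]
}}

```text
t: 27.22
eef_pos: [0.4662, 0.1735, 0.1569]
ee_rot: [3.141, 0.001, -3.028]
force: [0.8, 0.2, 0.5]
width: 0.0875
gripper_force: 0.0
```

```bash
python3 run3.py 4
```

```text
(no output)
```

View pics/s4.png

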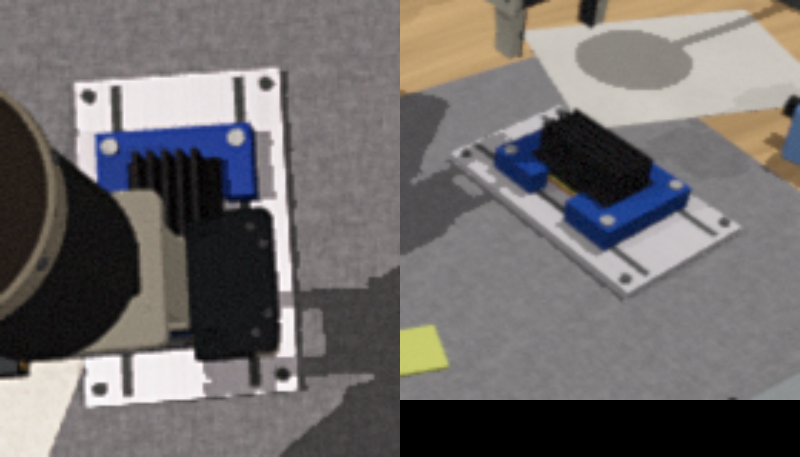

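The heat sink sits level with its base flush in the pocket (crop 595,160), and the gripper is clear of it.

```bash
python3 -c "
from station import arm
print(arm.job_done())"
```

```text
the job is handed in; nothing more can be done
None
```

The sheet is flat on the copper plate and the long heat sink is home on top of it, with the gripper clear and the short heat sink never touched; I handed the job in at about 27 s, and no verdict came back.

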